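# Nest the mixing beakers and hold the last one ready over the nest

### The job

Pack up the graded mixing beakers: lift the medium blue beaker clear of the tool rack, stand it inside the large white one and let go. Then carry the small orange beaker clear of the rack and hold it still and upright, centred over the mouth of the blue one with its base one to three centimetres above the blue rim, so that I can drop the pins in before it goes down; never let it touch the other two, and finish the program still holding it there. Leave the white beaker about where it stands, touch neither the rack nor the tools in it, and do not disturb the other things on the bench.

Things in the scene. Friction and masses are not known exactly. Their poses are not given: they have to be found in the camera images.
- large_beaker: large white plastic mixing beaker, open at the top, round, slightly tapered: 78 mm across at the base, 86 mm at the rim, 52 mm high, wall 3 mm, floor 5 mm thick; 0.3 kg. Stands on the right of the tool rack. Origin at the centre of its underside, z up.
- medium_beaker: medium blue plastic mixing beaker, round, slightly tapered: 56 mm across at the base, 62 mm at the rim, 72 mm high, wall 3 mm, floor 5 mm; about 0.08 kg. Starts standing left of the rack. Nested, it stands on the white beaker's floor and its rim is 25 mm above the white rim. Origin at the centre of its underside, z up.
- medium_beaker_rim (a point): centre of the blue beaker's mouth, level with its rim, 72 mm above its underside; z up along the beaker's axis.
- small_beaker: small orange plastic mixing beaker, round, slightly tapered: 35 mm across at the base, 40 mm at the rim, 86 mm high, wall 3 mm; about 0.05 kg. Starts standing left of the rack (it and the blue one may have changed places). Origin at the centre of its underside, z up.
- tool_rack: fixed pale wooden tool rack between the two sides of the bench: a plank 220 mm long (its x axis, roughly away from the robot) and 50 mm wide (its y axis) on end boards, top at 75 mm; a marker and an awl stand upright in it, their tops 165 mm above the bench. Origin under its centre, on the bench.
- marker: bystander: white felt marker lying near the front edge, 124 mm long (its x axis), 13 mm thick. Origin under its middle.
- green_stone: bystander: green whetstone lying flat at the back, 46x108x22 mm (long along its y axis). Origin at the centre of its underside.
- small_hammer: bystander: small hammer lying at the back, 200 mm long (its x axis, head at +x), 78 mm over the head, 20 mm high. Origin under its middle.
- dark_blank: bystander: dark brown wooden handle blank lying near the front edge, 23x118x19 mm (long along its y axis). Origin at the centre of its underside.
- pale_blank: bystander: pale wooden handle blank lying near the front edge, 23x118x19 mm (long along its y axis). Origin at the centre of its underside.
Not all that is in view belongs to the job. Of the things that look like the medium_beaker, the larger one is meant. There is more than one size of the large_beaker; the job needs the larger.

How it is judged:
On the way:
1. the blue beaker stands inside the white one, upright and let go (horizontal distance between medium_beaker and large_beaker below 0.016 m and z of medium_beaker in the frame of large_beaker between 0 and 0.01 m and angle between each of medium_beaker, large_beaker's own z axis and vertical below 0.1 rad and linear speed of medium_beaker below 0.03 m/s and contact force between medium_beaker and the fingers below 0.05 N), for 0.2 s.
At the end, for the whole second after the job is handed in: Blue stands upright inside white, let go, white within 40 mm of its start; orange is held by the fingers, still, upright within 0.12 rad, its base within 9 mm of the blue mouth's axis and 4 to 36 mm above the blue rim, touching neither (all of step 1 and distance of large_beaker from where it was at the start of the episode below 0.04 m and horizontal distance between small_beaker and medium_beaker_rim below 0.009 m and z of small_beaker in the frame of medium_beaker_rim between 0.004 and 0.036 m and angle between small_beaker's own z axis and vertical below 0.12 rad and linear speed of small_beaker below 0.02 m/s and contact force between small_beaker and the fingers above 0.5 N and contact force between small_beaker and medium_beaker below 0.05 N and contact force between small_beaker and large_beaker below 0.05 N); the arm keeps its last pose, push and grip.
It fails at once if the orange beaker touches the blue or the white one (contact force between small_beaker and medium_beaker above 0.3 N or contact force between small_beaker and large_beaker above 0.3 N).
It fails at once if the rack or a tool in it is touched by the robot or a beaker (contact force between tool_rack and the arm above 0.5 N or contact force between tool_rack and the fingers above 0.5 N or contact force between tool_rack and medium_beaker above 0.5 N or contact force between tool_rack and small_beaker above 0.5 N).
It fails at once if a bystander is moved more than 25 mm (distance of any of dark_blank, pale_blank, marker, green_stone, small_hammer from where it was at the start of the episode above 0.025 m).
It also fails if it takes over 64 s, if anything falls off the work surface, if the arm or the gripper's body presses on something with over 40 N, if the wrist force passes 120 N, or if a joint passes its speed limit or range.

### The arm

A 6-joint arm with a two-finger parallel gripper is mounted at the origin on a cart in front of the work surface, level with it; the furniture and walls round the work are solid. World frame = base frame: x ahead of the robot, y to its left, z up, the work surface at z = 0. Lengths are in m, angles in rad, forces in N, time in s.
With the tool pointing down it reaches from about 0.375 to 0.975 m from the base axis. Payload 3.8 kg.
Tool frame: the origin (TCP) lies at the very end of the fingers, on their centre line; the grasp point (between the pads) lies 19 mm behind it; z points along the fingers, y is the line along which they close (so a half turn about z gives the same grasp; the last joint's range is limited). The gripper opens to 85 mm and grips with 20 to 120 N. Pads are 22 mm wide; open, the fingers measure 114 mm over their backs; the gripper's body (76 mm by 85 mm) begins 54 mm behind the grasp point. The pads swing forward as they close: fully open they stand 13 mm farther back than shut.
Start: joints at [-1.246, 0.264, 1.604, -0, 1.274, -0.037], TCP at [0.239, -0.631, 0.231] pointing down, gripper open.
Joint ranges: [-2.63, 2.63], [-0.94, 2.18], [0.31, 2.57], [-1.31, 4.45], [0, 2.66], [-2.55, 2.55]. Speed limits (rad/s): [2.57, 2.57, 3.14, 3.14, 3.14, 3.14].

### API

Orientations are given as a rotation vector (axis times angle).
In Python, from workcell import monitor, viewer, workorder gives the robot as it stands.
- The arm moves only by the tool jog_arm, never from a script. Its argument "commands" is a list of rows, each an object with "travel": the shift along the tool's x, y, z in mm, a list of three; "rot": the turn, a rotation vector about the tool's x, y, z in degrees, a list of three; "claw": the closure in counts, from 0 (fully open) to 255 (shut). A call has exactly 5 rows; each row shifts and turns the commanded pose from where the row before left it, along the tool's axes as they then stand; what a row does not reach is not made up. A row lasts 1/10 s, in which the tool goes at most 50 mm and 8.59 degrees, less where a joint would pass 70% of its speed; a pose out of reach is approached as far as the arm can. A call is refused whole if a number of a shift passes 50 or a number of a turn 8.59, either way. A call with a gripper value outside its range is refused whole. The fingers move at their own pace and stop on an object; "force" is the grip in N (left out, the last holds). Time passes only in rows, so rows that do not move let the fingers close, or fill a call up. It gives the time, the measured TCP pose, the force, the opening and the grip force at its end, in the units of the state.
- monitor.read_state(): the state, without advancing time (a new reading comes with each control period).
- viewer.read_camera(name): name is "scene" or "top" or "wrist"; returns a dict with "color" (480x640x3 uint8, blue, green, red), "camera_matrix" (3x3 intrinsics, pixels), "k1" (the pictures are not rectified: a ray, as slopes to the right and down, at radius r is drawn at 1 + k1 r^2 times it, then the intrinsics apply), "R" (3x3) and "t" (3): a world point X has camera coordinates R X + t. Camera axes: x right, y down, z forward; pixel columns grow to the right and rows downward; lengths in m; the calibration is good to about 2 mm. A picture is of the moment at which its call begins. There is no depth.
- workorder.finish_job(): hands the job in; it is judged then, once.
The state is a dict: "time": time; "q": joint angles; "joint_vel": joint speeds; "joint_torque": joint torques, N m; "tool_pos": TCP position; "tcp_rot": TCP orientation; "wrist_force": force on the tool from outside, world axes, zero at the start; "torque": the same for the moment, N m; "width": opening from 0.0 (shut) to 1.0 (fully open); "grip_force": force on a finger pad.
Only numpy, scipy, OpenCV 4.12 (cv2) and the standard library are available. Lean on these libraries where they do the work, as an engineer would, in place of code of your own. Each camera call takes 0.05 s, during which the arm holds its last target. There are 200 camera calls.

## Working session

There is one attempt and no reset: what is moved stays moved. The work goes in short steps, Python scripts to look and compute and a tool call to move; the robot and the scene stay as the last step left them, time stands still between calls to the robot, and variables do not carry over. Pictures are saved under pics/ and viewed, at most 12 in all, crops included, and the job is handed in when it is done.

Besides the shell and the picture viewer there is one more tool, called after "Request:" by a JSON object that holds its "method" and its "body". jog_arm: Moves the arm, as the interface text tells. Its arguments: {"type":"object","properties":{"commands":{"type":"array","items":{"type":"object","properties":{"travel":{"type":"array","items":{"type":"number"}},"rot":{"type":"array","items":{"type":"number"}},"claw":{"type":"number"}}}},"force":{"type":"number"}},"required":["commands"]}

```bash
mkdir -p pics
cat > h.py <<'E'
import numpy as np,cv2
from workcell import monitor,viewer,workorder
from scipy.spatial.transform import Rotation as Ro
def snap(n,f):
    c=viewer.read_camera(n); cv2.imwrite(f'pics/{f}.png',c['color']); np.savez(f'pics/{f}.npz',**{k:c[k] for k in('camera_matrix','k1','R','t')}); return c
def ray(f,u,v):
    c=np.load(f'pics/{f}.npz'); K=c['camera_matrix'];k=float(c['k1'])
    d=cv2.undistortPoints(np.array([[[u,v]]],float),K,np.array([k,0,0,0,0.]))[0,0]
    R=c['R'];return -R.T@c['t'].ravel(),R.T@np.array([d[0],d[1],1])
def atz(f,u,v,z):
    o,d=ray(f,u,v);return (o+d*(z-o[2])/d[2]).round(4)
def pix(f,X):
    c=np.load(f'pics/{f}.npz');return cv2.projectPoints(np.array(X,float).reshape(-1,3),cv2.Rodrigues(c['R'])[0],c['t'],c['camera_matrix'],np.array([float(c['k1']),0,0,0,0]))[0][:,0].round(1)
E
python3 - <<'E'
from h import *
for n in('top','scene'):
    snap(n,n+'0');c=np.load(f'pics/{n}0.npz');print(n,(-c['R'].T@c['t'].ravel()).round(3),c['R'][2].round(2))
s=monitor.read_state();print({k:np.round(v,3) for k,v in s.items()})
E
```

```text
top [0.357 0.07  1.368] [ 0.15 -0.01 -0.99]
scene [ 0.081 -0.49   0.557] [ 0.52  0.64 -0.56]
{'time': np.float64(0.1), 'q': array([-1.246,  0.265,  1.605, -0.   ,  1.274, -0.037]), 'joint_vel': array([-0.002, -0.001, -0.002, -0.001, -0.002, -0.001]), 'joint_torque': array([-0.0000e+00, -5.1671e+01, -3.6859e+01,  0.0000e+00,  6.0000e-03,
        0.0000e+00]), 'tool_pos': array([ 0.239, -0.631,  0.23 ]), 'tcp_rot': array([-3.088, -0.565,  0.   ]), 'wrist_force': array([-0.289,  0.008, -0.029]), 'torque': array([-0.05 , -0.001, -0.005]), 'grip_force': np.float64(0.0), 'width': np.float64(1.001)}
```

View pics/top0.png

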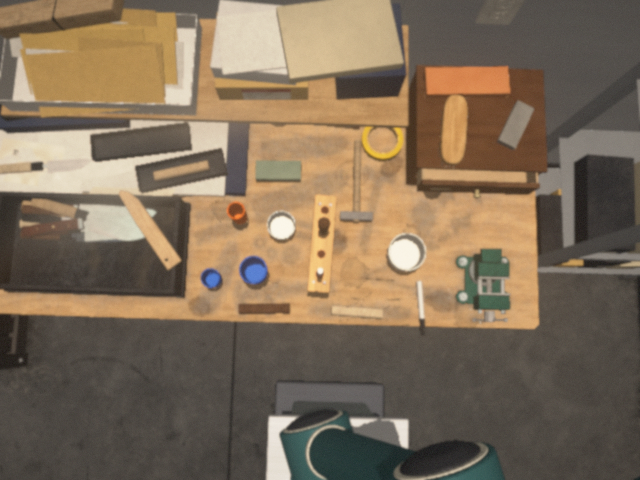

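View pics/scene0.png

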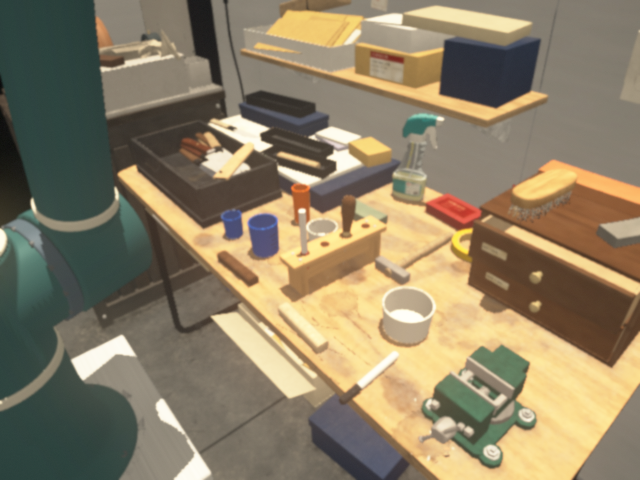

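The top view shows the blue beaker at (254,271), the orange at (237,211), the white at (406,253) and the rack from (321,195) to (317,294). The decoys are a small blue at (212,279) and a small white at (281,226). I'll enlarge it for measuring.

Run:
```python
from h import *
i=cv2.imread('pics/top0.png')[185:325,185:435]
cv2.imwrite('pics/c1.png',cv2.resize(i,None,fx=3.2,fy=3.2,interpolation=cv2.INTER_CUBIC))
for n,u,v,z in[('med',254,271,.072),('or',237,211,.086),('wh',406,253,.052),('smallblue',212,279,.05),('smwh',281,226,.05),('rackback',324,196,.075),('rackfront',319,294,.075),('hamhead',356,216,.02),('yellowring',383,140,.02),('shelf front',300,122,.3),('boxright',187,240,.07),('dark',264,309,.019),('pale',357,311,.019),('marker',420,307,.01),('stone',278,171,.022),('awl',323,226,.165),('mk',320,270,.165)]: print(n,atz('top0',u,v,z))
```

```text
med [0.47   0.1964 0.072 ]
or [0.6015 0.239  0.086 ]
wh [ 0.523  -0.1445  0.052 ]
smallblue [0.4509 0.2923 0.05  ]
smwh [0.5767 0.1416 0.05  ]
rackback [0.6442 0.0458 0.075 ]
rackfront [0.4233 0.0508 0.075 ]
hamhead [ 0.6109 -0.0316  0.02  ]
yellowring [ 0.7985 -0.0931  0.02  ]
shelf front [0.7371 0.0997 0.3   ]
boxright [0.535  0.3499 0.07  ]
dark [0.3882 0.1748 0.019 ]
pale [ 0.3899 -0.0382  0.019 ]
marker [ 0.4034 -0.1848  0.01  ]
stone [0.7131 0.1554 0.022 ]
awl [0.5602 0.0479 0.165 ]
mk [0.4681 0.0515 0.165 ]
```

View pics/c1.png

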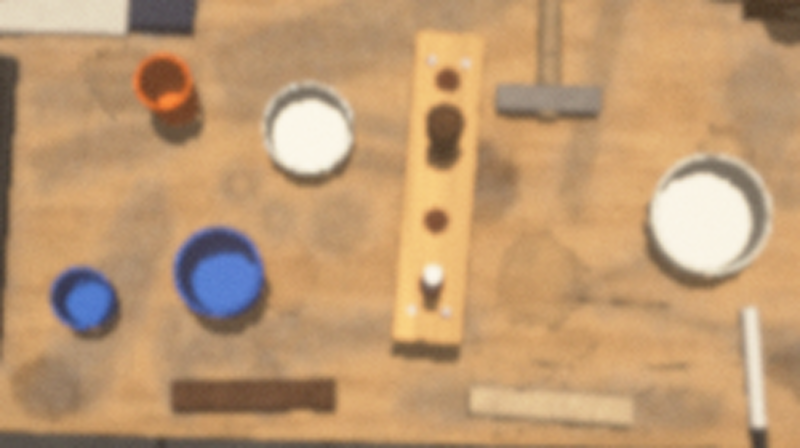

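The crop gives rim centres of blue (219,273), orange (164,83) and white (709,217) in crop pixels. I'll refine those with the scene view while turning the tool to a yaw of 90° and rising.

Run:
```python
from h import *
for n,u,v,z in[('med',219,273,.072),('or',164,83,.086),('wh',709,217,.052)]:
    p=atz('top0',184.6+u/3.2,184.6+v/3.2,z);print(n,p,'scene pix',pix('scene0',p))
```

```text
med [0.4723 0.1986 0.072 ] scene pix [[262.1 222.3]]
or [0.6025 0.2416 0.086 ] scene pix [[300.1 188.3]]
wh [ 0.5244 -0.1449  0.052 ] scene pix [[406.8 304.8]]
```

Request:
{"method": "jog_arm", "body": {"commands": [{"travel": [0, 0, -12], "rot": [0, 0, -7.7], "claw": 0}, {"travel": [0, 0, -12], "rot": [0, 0, -7.7], "claw": 0}, {"travel": [0, 0, -12], "rot": [0, 0, -7.7], "claw": 0}, {"travel": [0, 0, -12], "rot": [0, 0, -7.7], "claw": 0}, {"travel": [0, 0, -12], "rot": [0, 0, -7.7], "claw": 0}], "force": 30}}

```text
time: 0.6
tool_pos: [0.2388, -0.6309, 0.2909]
tcp_rot: [-2.726, -1.559, -0.0]
wrist_force: [-0.9, -0.5, -0.7]
width: 1.0
grip_force: 0.0
```

Request:
{"method": "jog_arm", "body": {"commands": [{"travel": [0, 0, 0], "rot": [0, 0, -7.7], "claw": 0}, {"travel": [0, 0, 0], "rot": [0, 0, -7.7], "claw": 0}, {"travel": [0, 0, 0], "rot": [0, 0, -7.7], "claw": 0}, {"travel": [0, 0, 0], "rot": [0, 0, -7.7], "claw": 0}, {"travel": [0, 0, 0], "rot": [0, 0, 0], "claw": 0}]}}

```text
time: 1.1
tool_pos: [0.2388, -0.631, 0.2905]
tcp_rot: [-2.22, -2.222, -0.001]
wrist_force: [-0.7, 0.4, 0.2]
width: 0.997
grip_force: 0.0
```

Request:
{"method": "jog_arm", "body": {"commands": [{"travel": [40, 23, 0]}, {"travel": [40, 23, 0]}, {"travel": [40, 23, 0]}, {"travel": [40, 23, 0]}, {"travel": [40, 23, 0]}]}}

```text
$.commands[0]: bad value
```

Request:
{"method": "jog_arm", "body": {"commands": [{"travel": [40, 23, 0]}, {"travel": [40, 23, 0]}, {"travel": [40, 23, 0]}, {"travel": [40, 23, 0]}, {"travel": [40, 23, 0]}]}}

```text
$.commands[0]: bad value
```

Request:
{"method": "jog_arm", "body": {"commands": [{"travel": [40, 0, 0]}, {"travel": [40, 0, 0]}, {"travel": [40, 0, 0]}, {"travel": [40, 0, 0]}, {"travel": [40, 0, 0]}]}}

```text
$.commands[0]: bad value
```

Request:
{"method": "jog_arm", "body": {"commands": [{"travel": [40, 0, 0]}, {"travel": [40, 0, 0]}, {"travel": [40, 0, 0]}, {"travel": [40, 0, 0]}, {"travel": [30, 0, 0]}]}}

```text
$.commands[0]: bad value
```

Run:
```python
from h import *
snap('wrist','w1');print(pix('w1',[[.4723,.1986,.072],[.6025,.2416,.086]]),monitor.read_state()['tool_pos'])
```

```text
[[ -909.3  4600.5]
 [-5888.2 14988.1]] [ 0.23881412 -0.63101546  0.29062681]
```

View pics/w1.png

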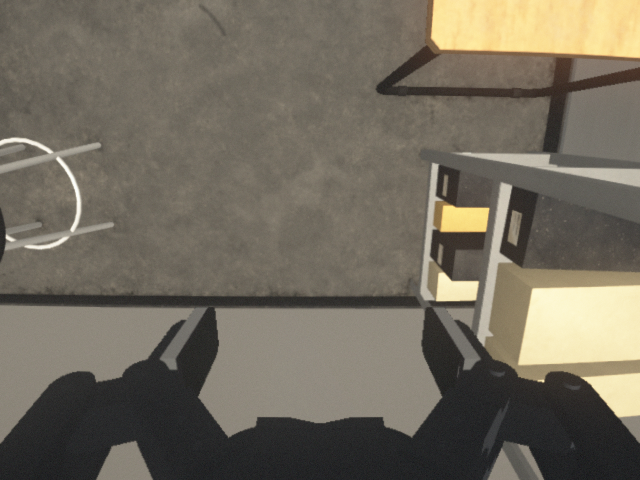

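The moves were refused because each row needs every field, so this wrist picture is still over the start: floor, shelf edge at right, fingers at (190,340) and (450,340). I'll repeat the moves with full rows.

Request:
{"method": "jog_arm", "body": {"commands": [{"travel": [40, 23, 0], "rot": [0, 0, 0], "claw": 0}, {"travel": [40, 23, 0], "rot": [0, 0, 0], "claw": 0}, {"travel": [40, 23, 0], "rot": [0, 0, 0], "claw": 0}, {"travel": [40, 23, 0], "rot": [0, 0, 0], "claw": 0}, {"travel": [40, 23, 0], "rot": [0, 0, 0], "claw": 0}]}}

```text
time: 1.65
tool_pos: [0.3543, -0.4295, 0.2911]
tcp_rot: [-2.225, -2.217, -0.0]
wrist_force: [1.4, 0.4, -0.3]
width: 0.999
grip_force: 0.0
```

Request:
{"method": "jog_arm", "body": {"commands": [{"travel": [40, 23, 0], "rot": [0, 0, 0], "claw": 0}, {"travel": [40, 23, 0], "rot": [0, 0, 0], "claw": 0}, {"travel": [40, 23, 0], "rot": [0, 0, 0], "claw": 0}, {"travel": [40, 23, 0], "rot": [0, 0, 0], "claw": 0}, {"travel": [40, 23, 0], "rot": [0, 0, 0], "claw": 0}]}}

```text
time: 2.15
tool_pos: [0.4692, -0.2294, 0.2913]
tcp_rot: [2.225, 2.218, 0.0]
wrist_force: [0.7, -0.3, 0.5]
width: 1.003
grip_force: 0.0
```

Request:
{"method": "jog_arm", "body": {"commands": [{"travel": [40, 0, 0], "rot": [0, 0, 0], "claw": 0}, {"travel": [40, 0, 0], "rot": [0, 0, 0], "claw": 0}, {"travel": [40, 0, 0], "rot": [0, 0, 0], "claw": 0}, {"travel": [40, 0, 0], "rot": [0, 0, 0], "claw": 0}, {"travel": [40, 0, 0], "rot": [0, 0, 0], "claw": 0}]}}

```text
time: 2.65
tool_pos: [0.4682, -0.0296, 0.2913]
tcp_rot: [2.225, 2.218, 0.0]
wrist_force: [1.1, 0.4, 0.3]
width: 0.996
grip_force: 0.0
```

Request:
{"method": "jog_arm", "body": {"commands": [{"travel": [40, 0, 0], "rot": [0, 0, 0], "claw": 0}, {"travel": [40, 0, 0], "rot": [0, 0, 0], "claw": 0}, {"travel": [40, 0, 0], "rot": [0, 0, 0], "claw": 0}, {"travel": [30, 0, 0], "rot": [0, 0, 0], "claw": 0}, {"travel": [0, 0, 0], "rot": [0, 0, 0], "claw": 0}]}}

```text
time: 3.15
tool_pos: [0.4681, 0.122, 0.2911]
tcp_rot: [-2.219, -2.223, -0.001]
wrist_force: [-0.4, 0.4, -0.1]
width: 1.003
grip_force: 0.0
```

Run:
```python
from h import *
snap('wrist','w2');s=monitor.read_state();print(pix('w2',[[.4723,.1986,.072],[.6025,.2416,.086]]),s['tool_pos'],s['tcp_rot'],s['q'])
```

```text
[[322.8 132. ]
 [465.5  84.6]] [0.46818891 0.12025072 0.29112612] [-2.21970622e+00 -2.22302199e+00  5.73053749e-04] [ 1.99953771e-01 -1.38025335e-01  1.92009625e+00 -1.13973839e-04
  1.35988568e+00  1.98484976e-01]
```

View pics/w2.png

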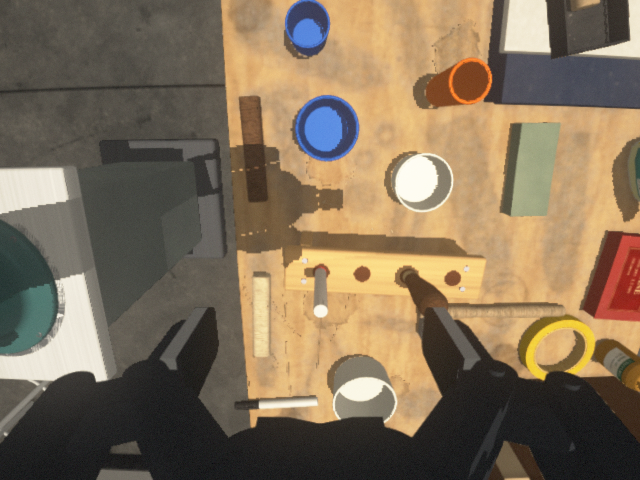

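The wrist view shows the blue rim centred at (326.5,128), the orange rim at (469,81) and the white rim at (364,400). I'll triangulate these against the top view.

Run:
```python
from h import *
for n,u,v,z in[('med',326.5,128,.072),('or',469,81,.086),('wh',364,401,.052),('bluebox edge',490,92,.05),('smallblue',307,25,.05)]: print(n,atz('w2',u,v,z))
```

```text
med [0.4759 0.2023 0.072 ]
or [0.6054 0.2447 0.086 ]
wh [ 0.5285 -0.1404  0.052 ]
bluebox edge [0.6423 0.2395 0.05  ]
smallblue [0.4569 0.2985 0.05  ]
```

Request:
{"method": "jog_arm", "body": {"commands": [{"travel": [40, 3, 0], "rot": [0, 0, 0], "claw": 0}, {"travel": [40, 3, 0], "rot": [0, 0, 0], "claw": 0}, {"travel": [0, 0, 25], "rot": [0, 0, 0], "claw": 0}, {"travel": [0, 0, 50], "rot": [0, 0, 0], "claw": 0}, {"travel": [0, 0, 46], "rot": [0, 0, 0], "claw": 0}]}}

```text
time: 3.7
tool_pos: [0.4754, 0.1982, 0.1697]
tcp_rot: [2.222, 2.218, 0.003]
wrist_force: [-0.4, 0.9, 0.5]
width: 0.998
grip_force: 0.0
```

Request:
{"method": "jog_arm", "body": {"commands": [{"travel": [0, 0, 40], "rot": [0, 0, 0], "claw": 0}, {"travel": [0, 0, 30], "rot": [0, 0, 0], "claw": 0}, {"travel": [0, 0, 0], "rot": [0, 0, 0], "claw": 0}, {"travel": [0, 0, 0], "rot": [0, 0, 0], "claw": 0}, {"travel": [0, 0, 0], "rot": [0, 0, 0], "claw": 0}]}}

```text
time: 4.2
tool_pos: [0.4765, 0.1989, 0.1026]
tcp_rot: [2.221, 2.219, 0.005]
wrist_force: [-0.0, 0.2, 0.6]
width: 1.0
grip_force: 0.0
```

Run:
```python
from h import *
snap('wrist','w3');s=monitor.read_state();print(pix('w3',[[.4759,.2023,.072],[.4723,.1986,.072]]),s['tool_pos'],s['tcp_rot'])
```

```text
[[315.7 277.8]
 [308.9 284.3]] [0.47668804 0.19916397 0.10295479] [2.22047229 2.21945922 0.00656014]
```

View pics/w3.png

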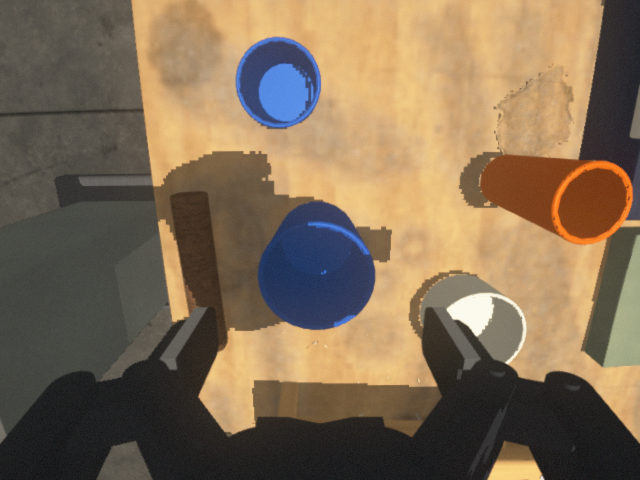

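The blue rim is at about (317,275), between the fingers at columns 200 and 440; the small white decoy at (473,318) stays clear.

Run:
```python
from h import *
print(atz('w3',317,275,.072),atz('w3',473,322,.045),atz('w3',591,201,.086)); p=[.4767,.1992,.103]
print(pix('w3',[p,[.4767,.1992,.072]]), np.load('pics/w3.npz')['R'].round(3))
```

```text
[0.4766 0.2039 0.072 ] [0.5768 0.1595 0.045 ] [0.6052 0.2464 0.086 ]
[[317.  311.5]
 [317.2 283.2]] [[ 1.    -0.001  0.004]
 [-0.002 -0.954  0.301]
 [ 0.003 -0.301 -0.954]]
```

Request:
{"method": "jog_arm", "body": {"commands": [{"travel": [3, 0, 13], "rot": [0, 0, 0], "claw": 0}, {"travel": [0, 0, 20], "rot": [0, 0, 0], "claw": 0}, {"travel": [0, 0, 20], "rot": [0, 0, 0], "claw": 0}, {"travel": [0, 0, 0], "rot": [0, 0, 0], "claw": 0}, {"travel": [0, 0, 0], "rot": [0, 0, 0], "claw": 0}]}}

```text
time: 4.75
tool_pos: [0.4744, 0.202, 0.0473]
tcp_rot: [-2.221, -2.222, 0.0]
wrist_force: [0.5, -0.5, -0.1]
width: 1.003
grip_force: 0.0
```

Request:
{"method": "jog_arm", "body": {"commands": [{"travel": [0, 0, 0], "rot": [0, 0, 0], "claw": 30}, {"travel": [0, 0, 0], "rot": [0, 0, 0], "claw": 60}, {"travel": [0, 0, 0], "rot": [0, 0, 0], "claw": 90}, {"travel": [0, 0, 0], "rot": [0, 0, 0], "claw": 120}, {"travel": [0, 0, 0], "rot": [0, 0, 0], "claw": 120}], "force": 30}}

```text
time: 5.25
tool_pos: [0.4755, 0.2023, 0.049]
tcp_rot: [2.221, 2.221, 0.003]
wrist_force: [-2.4, -0.1, 5.2]
width: 0.715
grip_force: 31.8
```

Request:
{"method": "jog_arm", "body": {"commands": [{"travel": [0, 0, 0], "rot": [0, 0, 0], "claw": 120}, {"travel": [0, 0, 0], "rot": [0, 0, 0], "claw": 120}, {"travel": [0, 0, 0], "rot": [0, 0, 0], "claw": 120}, {"travel": [0, 0, 0], "rot": [0, 0, 0], "claw": 120}, {"travel": [0, 0, 0], "rot": [0, 0, 0], "claw": 120}]}}

```text
time: 5.75
tool_pos: [0.4754, 0.2023, 0.049]
tcp_rot: [2.22, 2.221, 0.003]
wrist_force: [-1.7, 0.1, 5.7]
width: 0.709
grip_force: 31.8
```

Request:
{"method": "jog_arm", "body": {"commands": [{"travel": [0, 0, -10], "rot": [0, 0, 0], "claw": 120}, {"travel": [0, 0, -25], "rot": [0, 0, 0], "claw": 120}, {"travel": [0, 0, -25], "rot": [0, 0, 0], "claw": 120}, {"travel": [0, 0, -25], "rot": [0, 0, 0], "claw": 120}, {"travel": [0, 0, -25], "rot": [0, 0, 0], "claw": 120}]}}

```text
time: 6.25
tool_pos: [0.4745, 0.2018, 0.1591]
tcp_rot: [2.221, 2.222, 0.001]
wrist_force: [0.4, 0.6, -1.1]
width: 0.708
grip_force: 33.0
```

Request:
{"method": "jog_arm", "body": {"commands": [{"travel": [0, 0, -25], "rot": [0, 0, 0], "claw": 120}, {"travel": [0, 0, -30], "rot": [0, 0, 0], "claw": 120}, {"travel": [0, 0, -30], "rot": [0, 0, 0], "claw": 120}, {"travel": [0, 0, -30], "rot": [0, 0, 0], "claw": 120}, {"travel": [0, 0, -15], "rot": [0, 0, 0], "claw": 120}]}}

```text
time: 6.75
tool_pos: [0.4757, 0.2022, 0.2914]
tcp_rot: [2.219, 2.22, 0.008]
wrist_force: [1.0, -0.1, -1.3]
width: 0.709
grip_force: 33.0
```

Request:
{"method": "jog_arm", "body": {"commands": [{"travel": [-20, 0, 0], "rot": [0, 0, 0], "claw": 120}, {"travel": [-32, 5, 0], "rot": [0, 0, 0], "claw": 120}, {"travel": [-32, 5, 0], "rot": [0, 0, 0], "claw": 120}, {"travel": [-32, 5, 0], "rot": [0, 0, 0], "claw": 120}, {"travel": [-32, 5, 0], "rot": [0, 0, 0], "claw": 120}]}}

```text
time: 7.25
tool_pos: [0.4941, 0.0526, 0.2869]
tcp_rot: [-2.22, -2.222, 0.001]
wrist_force: [0.2, 0.3, -1.1]
width: 0.714
grip_force: 33.0
```

Request:
{"method": "jog_arm", "body": {"commands": [{"travel": [-32, 5, 0], "rot": [0, 0, 0], "claw": 120}, {"travel": [-32, 5, 0], "rot": [0, 0, 0], "claw": 120}, {"travel": [-32, 5, 0], "rot": [0, 0, 0], "claw": 120}, {"travel": [-32, 5, 0], "rot": [0, 0, 0], "claw": 120}, {"travel": [-32, 5, 0], "rot": [0, 0, 0], "claw": 120}]}}

```text
time: 7.75
tool_pos: [0.5192, -0.1074, 0.2869]
tcp_rot: [-2.221, -2.221, 0.0]
wrist_force: [-0.5, -0.1, -1.0]
width: 0.713
grip_force: 33.0
```

Request:
{"method": "jog_arm", "body": {"commands": [{"travel": [-32, 5, 0], "rot": [0, 0, 0], "claw": 120}, {"travel": [-32, 0, 0], "rot": [0, 0, 0], "claw": 120}, {"travel": [-32, 0, 0], "rot": [0, 0, 0], "claw": 120}, {"travel": [-20, 0, 0], "rot": [0, 0, 0], "claw": 120}, {"travel": [0, 0, 0], "rot": [0, 0, 0], "claw": 120}]}}

```text
time: 8.25
tool_pos: [0.5241, -0.2245, 0.2866]
tcp_rot: [-2.224, -2.218, 0.002]
wrist_force: [-0.6, 0.4, -0.7]
width: 0.709
grip_force: 33.0
```

Run:
```python
from h import *
snap('wrist','w4');s=monitor.read_state();print(pix('w4',[[.5285,-.1404,.052]]),s['tool_pos'],s['tcp_rot'],s['width'],s['grip_force'])
```

```text
[[322.8 123.8]] [ 0.52414353 -0.22297309  0.28659853] [-2.22241194e+00 -2.21841819e+00  4.07884352e-04] 0.7104558361282772 32.97915225033648
```

View pics/w4.png

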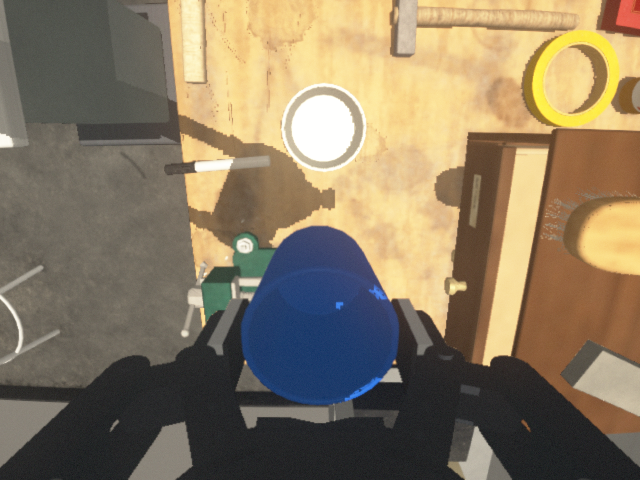

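The white rim is centred at (323,127), and the blue beaker sits upright in the fingers with its rim centre at about (320.5,335).

Run:
```python
from h import *
print(atz('w4',323.5,127,.052)); z=.2866+.0235
a=np.linspace(0,6.28,60)
for y in(-.2215,-.2235):
    P=[[.5241+.031*np.cos(t),y+.031*np.sin(t),z] for t in a];q=pix('w4',P);print(q.min(0),q.max(0))
```

```text
[ 0.5292 -0.1435  0.052 ]
[235.3 258.4] [396.9 399.5]
[235.7 263.7] [396.5 403.3]
```

Request:
{"method": "jog_arm", "body": {"commands": [{"travel": [20, 1, 0], "rot": [0, 0, 0], "claw": 120}, {"travel": [30, 2, 0], "rot": [0, 0, 0], "claw": 120}, {"travel": [20, 1, 0], "rot": [0, 0, 0], "claw": 120}, {"travel": [10, 0, 0], "rot": [0, 0, 0], "claw": 120}, {"travel": [0, 0, 20], "rot": [0, 0, 0], "claw": 120}]}}

```text
time: 8.8
tool_pos: [0.5305, -0.1406, 0.2704]
tcp_rot: [2.214, 2.221, 0.005]
wrist_force: [-0.6, -0.7, -1.1]
width: 0.713
grip_force: 33.0
```

Request:
{"method": "jog_arm", "body": {"commands": [{"travel": [0, 0, 40], "rot": [0, 0, 0], "claw": 120}, {"travel": [0, 0, 40], "rot": [0, 0, 0], "claw": 120}, {"travel": [0, 0, 30], "rot": [0, 0, 0], "claw": 120}, {"travel": [0, 0, 20], "rot": [0, 0, 0], "claw": 120}, {"travel": [0, 0, 0], "rot": [0, 0, 0], "claw": 120}]}}

```text
time: 9.3
tool_pos: [0.5255, -0.1407, 0.1333]
tcp_rot: [-2.215, -2.218, 0.006]
wrist_force: [-0.6, 1.1, -0.9]
width: 0.71
grip_force: 33.0
```

Run:
```python
from h import *
snap('scene','s2');s=monitor.read_state();print(s['tool_pos'],s['tcp_rot'],s['width'],s['wrist_force'])
i=cv2.imread('pics/s2.png')[180:400,280:540]
cv2.imwrite('pics/c2.png',cv2.resize(i,None,fx=2.7,fy=2.7,interpolation=cv2.INTER_CUBIC))
```

```text
[ 0.52713611 -0.14134771  0.13567204] [-2.21769622 -2.22009991  0.00300766] 0.7070739459799593 [ 0.20137381  0.41193286 -1.00790759]
```

View pics/c2.png

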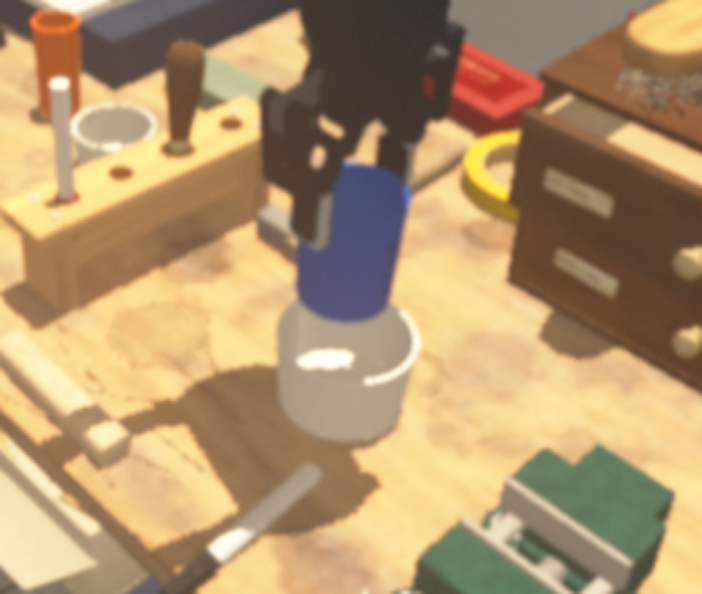

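The blue base at (345,300) hangs centred above the white rim at (348,340), so I'll lower it.

Request:
{"method": "jog_arm", "body": {"commands": [{"travel": [0, 0, 20], "rot": [0, 0, 0], "claw": 120}, {"travel": [0, 0, 20], "rot": [0, 0, 0], "claw": 120}, {"travel": [0, 0, 15], "rot": [0, 0, 0], "claw": 120}, {"travel": [0, 0, 10], "rot": [0, 0, 0], "claw": 120}, {"travel": [0, 0, 5], "rot": [0, 0, 0], "claw": 120}]}}

```text
time: 9.85
tool_pos: [0.5287, -0.1421, 0.067]
tcp_rot: [-2.221, -2.222, 0.0]
wrist_force: [0.5, 0.3, -0.9]
width: 0.709
grip_force: 33.0
```

Request:
{"method": "jog_arm", "body": {"commands": [{"travel": [0, 0, 5], "rot": [0, 0, 0], "claw": 120}, {"travel": [0, 0, 3], "rot": [0, 0, 0], "claw": 120}, {"travel": [0, 0, 0], "rot": [0, 0, 0], "claw": 120}, {"travel": [0, 0, 0], "rot": [0, 0, 0], "claw": 120}, {"travel": [0, 0, 0], "rot": [0, 0, 0], "claw": 120}]}}

```text
time: 10.35
tool_pos: [0.5291, -0.1423, 0.0598]
tcp_rot: [2.22, 2.221, 0.001]
wrist_force: [-0.4, 1.3, -1.8]
width: 0.712
grip_force: 33.0
```

Request:
{"method": "jog_arm", "body": {"commands": [{"travel": [0, 0, 2], "rot": [0, 0, 0], "claw": 120}, {"travel": [0, 0, 2], "rot": [0, 0, 0], "claw": 120}, {"travel": [0, 0, 0], "rot": [0, 0, 0], "claw": 120}, {"travel": [0, 0, 0], "rot": [0, 0, 0], "claw": 120}, {"travel": [0, 0, 0], "rot": [0, 0, 0], "claw": 120}]}}

```text
time: 10.85
tool_pos: [0.5287, -0.1421, 0.0553]
tcp_rot: [2.221, 2.222, 0.0]
wrist_force: [-0.1, -0.8, -1.1]
width: 0.706
grip_force: 33.0
```

Request:
{"method": "jog_arm", "body": {"commands": [{"travel": [0, 0, 1], "rot": [0, 0, 0], "claw": 120}, {"travel": [0, 0, 0], "rot": [0, 0, 0], "claw": 120}, {"travel": [0, 0, 0], "rot": [0, 0, 0], "claw": 65}, {"travel": [0, 0, 0], "rot": [0, 0, 0], "claw": 40}, {"travel": [0, 0, 0], "rot": [0, 0, 0], "claw": 0}]}}

```text
time: 11.35
tool_pos: [0.5289, -0.1422, 0.0545]
tcp_rot: [2.221, 2.222, 0.0]
wrist_force: [0.0, -1.0, 0.1]
width: 0.986
grip_force: 0.0
```

Request:
{"method": "jog_arm", "body": {"commands": [{"travel": [0, 0, 0], "rot": [0, 0, 0], "claw": 0}, {"travel": [0, 0, 0], "rot": [0, 0, 0], "claw": 0}, {"travel": [0, 0, -5], "rot": [0, 0, 0], "claw": 0}, {"travel": [0, 0, -10], "rot": [0, 0, 0], "claw": 0}, {"travel": [0, 0, -25], "rot": [0, 0, 0], "claw": 0}]}}

```text
time: 11.85
tool_pos: [0.5268, -0.1416, 0.0931]
tcp_rot: [-2.218, -2.219, 0.003]
wrist_force: [0.4, 0.2, -0.4]
width: 0.999
grip_force: 0.0
```

Request:
{"method": "jog_arm", "body": {"commands": [{"travel": [0, 0, -40], "rot": [0, 0, 0], "claw": 0}, {"travel": [0, 0, -40], "rot": [0, 0, 0], "claw": 0}, {"travel": [0, 0, -40], "rot": [0, 0, 0], "claw": 0}, {"travel": [0, 0, -40], "rot": [0, 0, 0], "claw": 0}, {"travel": [0, 0, -40], "rot": [0, 0, 0], "claw": 0}]}}

```text
time: 12.35
tool_pos: [0.5284, -0.1421, 0.2972]
tcp_rot: [2.22, 2.221, 0.001]
wrist_force: [1.0, 0.7, 0.1]
width: 0.998
grip_force: 0.0
```

Request:
{"method": "jog_arm", "body": {"commands": [{"travel": [30, 7, 0], "rot": [0, 0, 0], "claw": 0}, {"travel": [30, 7, 0], "rot": [0, 0, 0], "claw": 0}, {"travel": [30, 7, 0], "rot": [0, 0, 0], "claw": 0}, {"travel": [30, 7, 0], "rot": [0, 0, 0], "claw": 0}, {"travel": [30, 7, 0], "rot": [0, 0, 0], "claw": 0}]}}

```text
time: 12.85
tool_pos: [0.5637, 0.009, 0.2955]
tcp_rot: [2.22, 2.221, 0.002]
wrist_force: [-0.3, -0.5, -0.2]
width: 0.993
grip_force: 0.0
```

Request:
{"method": "jog_arm", "body": {"commands": [{"travel": [40, 8, 0], "rot": [0, 0, 0], "claw": 0}, {"travel": [40, 8, 0], "rot": [0, 0, 0], "claw": 0}, {"travel": [40, 8, 0], "rot": [0, 0, 0], "claw": 0}, {"travel": [40, 8, 0], "rot": [0, 0, 0], "claw": 0}, {"travel": [40, 8, 0], "rot": [0, 0, 0], "claw": 0}]}}

```text
time: 13.35
tool_pos: [0.6036, 0.2096, 0.2955]
tcp_rot: [2.22, 2.222, 0.002]
wrist_force: [0.2, -0.3, -0.4]
width: 1.002
grip_force: 0.0
```

Request:
{"method": "jog_arm", "body": {"commands": [{"travel": [32, 0, 40], "rot": [0, 0, 0], "claw": 40}, {"travel": [0, 0, 50], "rot": [0, 0, 0], "claw": 40}, {"travel": [0, 0, 50], "rot": [0, 0, 0], "claw": 40}, {"travel": [0, 0, 30], "rot": [0, 0, 0], "claw": 40}, {"travel": [0, 0, 0], "rot": [0, 0, 0], "claw": 40}]}}

```text
time: 13.85
tool_pos: [0.599, 0.2378, 0.1195]
tcp_rot: [-2.217, -2.219, 0.016]
wrist_force: [-0.1, 0.9, 0.4]
width: 0.84
grip_force: 0.0
```

Run:
```python
from h import *
snap('wrist','w5');s=monitor.read_state();print(pix('w5',[[.6052,.2455,.086],s['tool_pos']]),s['tool_pos'],s['tcp_rot'],s['width'])
```

```text
[[329.4 267.9]
 [322.3 314.3]] [0.60155051 0.23853256 0.12320639] [-2.21910463 -2.22049979  0.0075068 ] 0.846443252478852
```

View pics/w5.png

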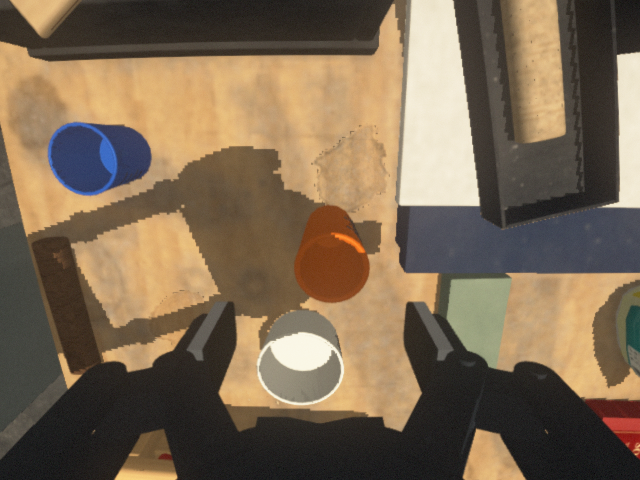

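The orange rim is centred at about (332,267). The dark-blue box corner has its bottom at (403,271) and top at (398,207), close to the right finger, so I'll check that clearance.

Run:
```python
from h import *
print(atz('w5',332,267,.086),atz('w5',403,271,0));
for z in(.02,.03,.04,.05,.06): print(z,atz('w5',398,207,z))
print(pix('w5',[[.605,.2385,.1232],[.605,.244,.086]]))
```

```text
[0.6065 0.246  0.086 ] [0.6652 0.2087 0.    ]
0.02 [0.6534 0.2645 0.02  ]
0.03 [0.6513 0.2667 0.03  ]
0.04 [0.6492 0.2688 0.04  ]
0.05 [0.647  0.2709 0.05  ]
0.06 [0.6449 0.273  0.06  ]
[[330.1 314.4]
 [329.  270.5]]
```

Run:
```python
from h import *
a=245.5,194.9
for z in(0,.02,.03,.04,.05,.06): print(z,atz('top0',*a,z)+[.003,.003,0],atz('w5',403,271,z),atz('w5',398,262,z))
```

```text
0 [0.6607 0.2351 0.    ] [0.6652 0.2087 0.    ] [0.6607 0.2163 0.    ]
0.02 [0.6563 0.2327 0.02  ] [0.6603 0.2169 0.02  ] [0.6562 0.2239 0.02  ]
0.03 [0.6541 0.2315 0.03  ] [0.6579 0.221  0.03  ] [0.6539 0.2277 0.03  ]
0.04 [0.6519 0.2303 0.04  ] [0.6555 0.2251 0.04  ] [0.6517 0.2315 0.04  ]
0.05 [0.6497 0.2291 0.05  ] [0.6531 0.2292 0.05  ] [0.6494 0.2353 0.05  ]
0.06 [0.6475 0.2279 0.06  ] [0.6507 0.2333 0.06  ] [0.6472 0.2391 0.06  ]
```

Request:
{"method": "jog_arm", "body": {"commands": [{"travel": [3, 2, 0], "rot": [0, 0, 0], "claw": 85}, {"travel": [3, 2, 0], "rot": [0, 0, 0], "claw": 85}, {"travel": [0, 0, 0], "rot": [0, 0, 0], "claw": 85}, {"travel": [0, 0, 0], "rot": [0, 0, 0], "claw": 85}, {"travel": [0, 0, 0], "rot": [0, 0, 0], "claw": 85}]}}

```text
time: 14.4
tool_pos: [0.6079, 0.2453, 0.1262]
tcp_rot: [2.22, 2.222, 0.002]
wrist_force: [0.3, -0.5, -0.7]
width: 0.667
grip_force: 0.0
```

Request:
{"method": "jog_arm", "body": {"commands": [{"travel": [0, -1, 12], "rot": [0, 0, 0], "claw": 85}, {"travel": [0, 0, 20], "rot": [0, 0, 0], "claw": 85}, {"travel": [0, 0, 20], "rot": [0, 0, 0], "claw": 85}, {"travel": [0, 0, 9], "rot": [0, 0, 0], "claw": 85}, {"travel": [0, 0, 0], "rot": [0, 0, 0], "claw": 85}]}}

```text
time: 14.9
tool_pos: [0.6044, 0.2444, 0.0614]
tcp_rot: [-2.219, -2.22, 0.007]
wrist_force: [-0.8, 0.6, 0.8]
width: 0.664
grip_force: 0.0
```

Request:
{"method": "jog_arm", "body": {"commands": [{"travel": [0, 0, 0], "rot": [0, 0, 0], "claw": 100}, {"travel": [0, 0, 0], "rot": [0, 0, 0], "claw": 120}, {"travel": [0, 0, 0], "rot": [0, 0, 0], "claw": 140}, {"travel": [0, 0, 0], "rot": [0, 0, 0], "claw": 160}, {"travel": [0, 0, 0], "rot": [0, 0, 0], "claw": 180}], "force": 30}}

```text
time: 15.4
tool_pos: [0.6072, 0.2455, 0.0656]
tcp_rot: [2.22, 2.221, 0.003]
wrist_force: [-1.0, -0.7, 5.0]
width: 0.448
grip_force: 30.2
```

Request:
{"method": "jog_arm", "body": {"commands": [{"travel": [0, 0, 0], "rot": [0, 0, 0], "claw": 180}, {"travel": [0, 0, 0], "rot": [0, 0, 0], "claw": 180}, {"travel": [0, 0, 0], "rot": [0, 0, 0], "claw": 180}, {"travel": [0, 0, 0], "rot": [0, 0, 0], "claw": 180}, {"travel": [0, 0, 0], "rot": [0, 0, 0], "claw": 180}]}}

```text
time: 15.9
tool_pos: [0.6072, 0.2455, 0.0657]
tcp_rot: [2.22, 2.222, 0.003]
wrist_force: [-2.4, 0.4, 6.0]
width: 0.448
grip_force: 30.3
```

Request:
{"method": "jog_arm", "body": {"commands": [{"travel": [0, 0, -10], "rot": [0, 0, 0], "claw": 180}, {"travel": [0, 0, -20], "rot": [0, 0, 0], "claw": 180}, {"travel": [0, 0, -25], "rot": [0, 0, 0], "claw": 180}, {"travel": [0, 0, -25], "rot": [0, 0, 0], "claw": 180}, {"travel": [0, 0, -25], "rot": [0, 0, 0], "claw": 180}]}}

```text
time: 16.4
tool_pos: [0.6062, 0.245, 0.1702]
tcp_rot: [-2.221, -2.222, 0.001]
wrist_force: [0.2, -1.5, -0.3]
width: 0.447
grip_force: 30.4
```

Request:
{"method": "jog_arm", "body": {"commands": [{"travel": [0, 0, -30], "rot": [0, 0, 0], "claw": 180}, {"travel": [0, 0, -30], "rot": [0, 0, 0], "claw": 180}, {"travel": [0, 0, -30], "rot": [0, 0, 0], "claw": 180}, {"travel": [0, 0, -30], "rot": [0, 0, 0], "claw": 180}, {"travel": [0, 0, -15], "rot": [0, 0, 0], "claw": 180}]}}

```text
time: 16.9
tool_pos: [0.6075, 0.2455, 0.3082]
tcp_rot: [2.219, 2.22, 0.007]
wrist_force: [1.3, -0.2, -0.4]
width: 0.443
grip_force: 30.4
```

Request:
{"method": "jog_arm", "body": {"commands": [{"travel": [-20, -3, 0], "rot": [0, 0, 0], "claw": 180}, {"travel": [-30, -6, 0], "rot": [0, 0, 0], "claw": 180}, {"travel": [-30, -6, 0], "rot": [0, 0, 0], "claw": 180}, {"travel": [-30, -6, 0], "rot": [0, 0, 0], "claw": 180}, {"travel": [-30, -6, 0], "rot": [0, 0, 0], "claw": 180}]}}

```text
time: 17.4
tool_pos: [0.5778, 0.1029, 0.3019]
tcp_rot: [-2.22, -2.221, 0.005]
wrist_force: [0.9, 0.1, -1.2]
width: 0.445
grip_force: 30.4
```

Request:
{"method": "jog_arm", "body": {"commands": [{"travel": [-30, -6, 0], "rot": [0, 0, 0], "claw": 180}, {"travel": [-30, -6, 0], "rot": [0, 0, 0], "claw": 180}, {"travel": [-30, -6, 0], "rot": [0, 0, 0], "claw": 180}, {"travel": [-30, -6, 0], "rot": [0, 0, 0], "claw": 180}, {"travel": [-30, -6, 0], "rot": [0, 0, 0], "claw": 180}]}}

```text
time: 17.9
tool_pos: [0.5477, -0.0468, 0.3021]
tcp_rot: [-2.22, -2.22, 0.004]
wrist_force: [-0.2, -0.5, -0.7]
width: 0.445
grip_force: 30.4
```

Request:
{"method": "jog_arm", "body": {"commands": [{"travel": [-30, -6, 0], "rot": [0, 0, 0], "claw": 180}, {"travel": [-40, -6, 0], "rot": [0, 0, 0], "claw": 180}, {"travel": [-40, -5, 0], "rot": [0, 0, 0], "claw": 180}, {"travel": [-40, -5, 0], "rot": [0, 0, 0], "claw": 180}, {"travel": [-30, 0, 0], "rot": [0, 0, 0], "claw": 180}]}}

```text
time: 18.4
tool_pos: [0.5252, -0.2274, 0.3021]
tcp_rot: [-2.221, -2.218, 0.003]
wrist_force: [-0.0, 0.7, 0.0]
width: 0.445
grip_force: 30.4
```

Request:
{"method": "jog_arm", "body": {"commands": [{"travel": [-20, 0, 0], "rot": [0, 0, 0], "claw": 180}, {"travel": [-10, 0, 0], "rot": [0, 0, 0], "claw": 180}, {"travel": [0, 0, 0], "rot": [0, 0, 0], "claw": 180}, {"travel": [0, 0, 0], "rot": [0, 0, 0], "claw": 180}, {"travel": [0, 0, 0], "rot": [0, 0, 0], "claw": 180}]}}

```text
time: 18.9
tool_pos: [0.5276, -0.2538, 0.3039]
tcp_rot: [-2.219, -2.223, -0.0]
wrist_force: [0.5, 0.0, -0.5]
width: 0.446
grip_force: 30.4
```

Run:
```python
from h import *
snap('wrist','w6');s=monitor.read_state();print(pix('w6',[[.5285,-.1422,.077]]),s['tool_pos'],s['tcp_rot'],s['width'],s['grip_force'])
```

```text
[[319.5  94.4]] [ 0.527769   -0.25377731  0.30411593] [-2.21905459e+00 -2.22322395e+00 -3.29606330e-04] 0.4465032826953339 30.443286670924863
```

View pics/w6.png

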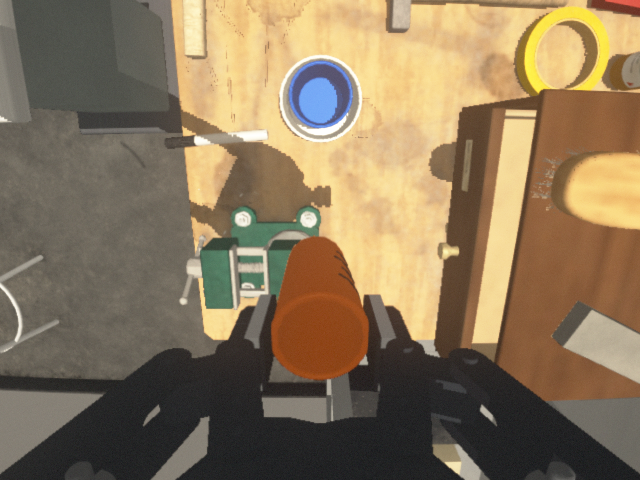

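The blue beaker is nested, its rim centred at (320,93). The orange is upright in the fingers with its rim at (320,336).

Run:
```python
from h import *
print(atz('w6',320,93,.077)); x,y,z=.5277,-.2538,.304
a=np.linspace(0,6.28,60)
for zz,r in((z+.0203,.02),(z-.0657,.0175)):
    q=pix('w6',[[x+r*np.cos(t),y+r*np.sin(t),zz] for t in a]);print(q.min(0),q.max(0))
i=cv2.imread('pics/w6.png');print(i[225:250,318].tolist()[::3])
g=cv2.inRange(i,(0,30,120),(60,110,255))[220:385,260:380]
for r in(20,40,60,80,100,120,140,155): c=np.where(g[r])[0]; print(r+220,c.min()+260,c.max()+260)
c=np.where(g.any(1))[0];print(c.min()+220,c.max()+220)
```

```text
[ 0.529  -0.1409  0.077 ]
[265.7 290.4] [367.1 378.5]
[289.6 233.6] [345.8 286.3]
[[97, 128, 96], [86, 109, 113], [104, 130, 121], [107, 134, 126], [48, 84, 148], [41, 81, 148], [44, 82, 152], [38, 76, 147], [37, 77, 147]]
240 302 329
260 288 343
280 283 351
300 278 359
320 273 367
340 272 367
360 278 360
375 298 340
236 379
```

Request:
{"method": "jog_arm", "body": {"commands": [{"travel": [20, 1, 0], "rot": [0, 0, 0], "claw": 180}, {"travel": [30, 1, 0], "rot": [0, 0, 0], "claw": 180}, {"travel": [30, 0, 0], "rot": [0, 0, 0], "claw": 180}, {"travel": [23, 0, 0], "rot": [0, 0, 0], "claw": 180}, {"travel": [10, 0, 0], "rot": [0, 0, 0], "claw": 180}]}}

```text
time: 19.45
tool_pos: [0.5296, -0.1392, 0.3046]
tcp_rot: [2.217, 2.225, 0.001]
wrist_force: [-0.5, -0.3, -0.1]
width: 0.439
grip_force: 30.4
```

Request:
{"method": "jog_arm", "body": {"commands": [{"travel": [0, 0, 25], "rot": [0, 0, 0], "claw": 180}, {"travel": [0, 0, 30], "rot": [0, 0, 0], "claw": 180}, {"travel": [0, 0, 30], "rot": [0, 0, 0], "claw": 180}, {"travel": [0, 0, 15], "rot": [0, 0, 0], "claw": 180}, {"travel": [0, 0, 8], "rot": [0, 0, 0], "claw": 180}]}}

```text
time: 19.95
tool_pos: [0.5288, -0.1416, 0.1945]
tcp_rot: [-2.219, -2.221, 0.002]
wrist_force: [-0.1, 0.1, 0.0]
width: 0.445
grip_force: 30.4
```

Request:
{"method": "jog_arm", "body": {"commands": [{"travel": [0, 0, 0], "rot": [0, 0, 0], "claw": 180}, {"travel": [0, 0, 0], "rot": [0, 0, 0], "claw": 180}, {"travel": [0, 0, 0], "rot": [0, 0, 0], "claw": 180}, {"travel": [0, 0, 0], "rot": [0, 0, 0], "claw": 180}, {"travel": [0, 0, 0], "rot": [0, 0, 0], "claw": 180}]}}

```text
time: 20.45
tool_pos: [0.5302, -0.1421, 0.1972]
tcp_rot: [2.22, 2.221, 0.001]
wrist_force: [-0.1, -0.0, -0.7]
width: 0.444
grip_force: 30.4
```

Run:
```python
from h import *
snap('scene','s3');s=monitor.read_state();print(s['tool_pos'],s['tcp_rot'],s['width'],s['wrist_force'])
a=np.linspace(0,6.28,9)[:8]
i=cv2.imread('pics/s3.png')[180:370,300:500]
k=3;i=cv2.resize(i,None,fx=k,fy=k,interpolation=cv2.INTER_CUBIC)
cv2.imwrite('pics/c3.png',i)
x,y,z=s['tool_pos']
f=lambda p:(np.array(pix('s3',p))-[300,180])*k
print('base',f([[x,y,z-.0657]]),'rim',f([[x,y,.077]]), 'white',f([[x,y,.052]]))
```

```text
[ 0.53004021 -0.14205901  0.19697057] [2.22015547e+00 2.22120185e+00 8.99813497e-04] 0.4492003953650595 [0.37060657 0.13792041 0.47992281]
base [[335.7 251.4]] rim [[327.  332.1]] white [[323.4 366.9]]
```

View pics/c3.png

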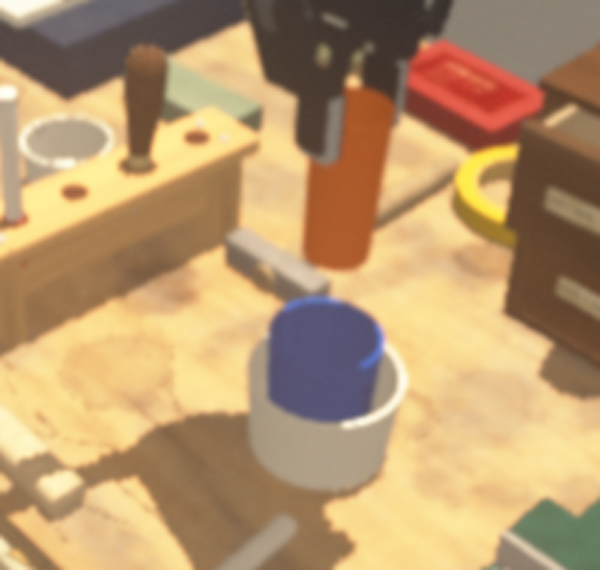

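The orange base centre at (337,251) and the blue rim centre at (326,334) match the predicted positions to about 1–2 mm. I'll lower it the last 35 mm and let it settle.

Request:
{"method": "jog_arm", "body": {"commands": [{"travel": [0, 0, 10], "rot": [0, 0, 0], "claw": 180}, {"travel": [0, 0, 10], "rot": [0, 0, 0], "claw": 180}, {"travel": [0, 0, 8], "rot": [0, 0, 0], "claw": 180}, {"travel": [0, 0, 5], "rot": [0, 0, 0], "claw": 180}, {"travel": [0, 0, 2], "rot": [0, 0, 0], "claw": 180}]}}

```text
time: 21.0
tool_pos: [0.5289, -0.1417, 0.1598]
tcp_rot: [-2.22, -2.221, 0.002]
wrist_force: [0.1, 1.2, 0.3]
width: 0.449
grip_force: 30.4
```

Request:
{"method": "jog_arm", "body": {"commands": [{"travel": [0, 0, 0], "rot": [0, 0, 0], "claw": 180}, {"travel": [0, 0, 0], "rot": [0, 0, 0], "claw": 180}, {"travel": [0, 0, 0], "rot": [0, 0, 0], "claw": 180}, {"travel": [0, 0, 0], "rot": [0, 0, 0], "claw": 180}, {"travel": [0, 0, 0], "rot": [0, 0, 0], "claw": 180}]}}

```text
time: 21.5
tool_pos: [0.5299, -0.142, 0.1616]
tcp_rot: [2.22, 2.222, 0.0]
wrist_force: [-0.4, 0.8, -0.3]
width: 0.443
grip_force: 30.4
```

Request:
{"method": "jog_arm", "body": {"commands": [{"travel": [0, 0, 0], "rot": [0, 0, 0], "claw": 180}, {"travel": [0, 0, 0], "rot": [0, 0, 0], "claw": 180}, {"travel": [0, 0, 0], "rot": [0, 0, 0], "claw": 180}, {"travel": [0, 0, 0], "rot": [0, 0, 0], "claw": 180}, {"travel": [0, 0, 0], "rot": [0, 0, 0], "claw": 180}]}}

```text
time: 22.0
tool_pos: [0.5297, -0.1419, 0.1612]
tcp_rot: [-2.221, -2.222, -0.0]
wrist_force: [-0.2, 0.3, -0.7]
width: 0.445
grip_force: 30.4
```

Run:
```python
from h import *
s=monitor.read_state();print(s['tool_pos'],s['joint_vel'].round(3) if hasattr(s['joint_vel'],'round') else s['joint_vel'],s['grip_force'])
snap('scene','s4');i=cv2.imread('pics/s4.png')[180:370,300:500];i=cv2.resize(i,None,fx=3,fy=3,interpolation=cv2.INTER_CUBIC)
cv2.imwrite('pics/c4.png',i)
h=cv2.cvtColor(i,cv2.COLOR_BGR2HSV)
for n,lo,hi in(('or',(0,150,60),(14,255,255)),('bl',(110,90,50),(130,255,255))):
    m=cv2.inRange(h,lo,hi)[60:]; k,_,st,_=cv2.connectedComponentsWithStats(m); j=st[1:,4].argmax()+1;print(n,st[j]+[0,60,0,0,0])
x,y,z=s['tool_pos'];a=np.linspace(0,6.28,40)
for zz,r in((z-.0657,.0175),(.077,.031)):
    q=(pix('s4',[[x+r*np.cos(t),y+r*np.sin(t),zz] for t in a])-[300,180])*3;print(q.min(0),q.max(0))
```

```text
[ 0.52967524 -0.14190165  0.1612248 ] [-0.     0.002 -0.002 -0.002  0.    -0.   ] 30.443982835131465
or [ 298  149   88  176 9649]
bl [364 328  18  39 306]
[295.8 284.7] [362.7 327. ]
[268.2 295.5] [384.9 371.4]
```

```bash
python3 -c "
from workcell import workorder;print(workorder.finish_job())"
```

```text
the job is handed in; nothing more can be done
None
```

The job is handed in: the blue beaker stands let go inside the white one, and the orange is still held centred to about 2 mm, its base about 19 mm above the blue rim by the last readings; finish_job returned no verdict.

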